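Clear the drip plate into the knock box and seat it back on its pins

TASK

Lift the steel drip plate by its black handle with the two spent capsules on it, and tip the capsules off into the knock box without touching them with the fingers. Then seat the empty plate back on the drip tray, right way up and fully home over the tray's two pins so that it lies flat on the rim, and let go. Leave the other things on the counter where they are.

Things in the scene. Friction and masses are not known exactly. Their poses are not given: they have to be found in the camera images.
- plate: Loose steel drip plate (the tray's cover), 200 (x) x 140 (y) x 4 mm, 0.35 kg, lying on the counter. Origin: centre of its underside, z up. Raised edges (top 13 mm above the underside) on both long sides and the +x end; the -x end is open, things slide off there. Two through holes, 16 mm (x) x 21 mm (y), at x = 0, y = +50 and -50. It fits the tray either way round (half a turn).
- plate_handle (a point): Grip point of the plate's black upright handle bar, at x = +45, y = 0, z = +31 mm in the plate's frame. The bar stands across the plate: 12 mm thick (plate's x), 70 mm long (plate's y), its top 46 mm above the plate's underside. About 60 N holds it well; squeezed much harder (over 90 N) it twists in the fingers.
- capsule1: Spent aluminium coffee capsule, 50 mm across at its foot, 36 mm tall, 25 g, standing on the plate near its open -x end (about x = -62 in the plate's frame), on the plate's +y side. Origin: centre of its foot, z up its axis.
- capsule2: The other capsule, the same, on the plate's -y side.
- knockbox: Open stainless steel knock box, fixed, 190 (x) x 160 (y) mm outside, 105 mm high, 5 mm walls, 5 mm floor. Origin: centre of its underside. A rubber-covered bar (16 mm thick) runs across it along y at x = +52, its middle 80 mm up.
- tray: Open steel drip tray (the housing), fixed, 180 (x) x 130 (y) mm outside, 5 mm walls, rim 40 mm above the counter. Origin: centre of its underside. With the plate fully home, its underside lies on this rim and the two pins stand up through its holes; its long side then runs along the tray's.
- tray_rim (a point): Centre of the tray's mouth, 40 mm up. A rail lies across the tray along its y with two upright pins, 11 mm thick, at y = +50 and -50, tops 18 mm above this point. The rail is clamped anywhere from x = -12 to +12 mm of the tray (both pins at the same x): this offset varies, is not tracked, and must be felt or seen.
- handgrinder: Cream hand coffee grinder, 56 mm across, 184 mm tall, its crank folded against the body. Origin: centre of its foot. Bystander, to be left alone.
- funnel: Black plastic funnel standing mouth down, 92 mm across, 70 mm tall. Origin: centre of its foot. Bystander, to be left alone.
- pucktin: Tin of hard silicone cleaning pucks with a twist cap, 76 mm across, 46 mm tall. Origin: centre of its foot. Bystander, to be left alone.
- saucer: White ceramic saucer, 130 mm across, 18 mm tall. Origin: centre of its foot. Bystander, to be left alone.
- cup: White espresso cup, 66 mm across, 58 mm tall. Origin: centre of its foot. Bystander, to be left alone.
- tamper: Steel tamper standing on its 56 mm base, 84 mm tall. Origin: centre of its foot. Bystander, to be left alone.
- milkjug: Steel milk jug, 80 mm across, 95 mm tall. Origin: centre of its foot. Bystander, to be left alone.
There are look-alikes about, which are no part of the job. Leave any blue look-alike of the plate alone.

How it is judged:
On the way, in this order (a step that is already met when the one before it is completed fails the run):
1. the plate is lifted at least 60 mm off the counter with both capsules still standing on it (height (world z) of plate above 0.06 m and x of capsule1 in the frame of plate between -0.1 and 0.03 m and y of capsule1 in the frame of plate between -0.07 and 0.07 m and z of capsule1 in the frame of plate between 0 and 0.02 m and x of capsule2 in the frame of plate between -0.1 and 0.03 m and y of capsule2 in the frame of plate between -0.07 and 0.07 m and z of capsule2 in the frame of plate between 0 and 0.02 m), for 0.1 s.
2. both capsules lie inside the knock box (x of capsule1 in the frame of knockbox between -0.092 and 0.092 m and y of capsule1 in the frame of knockbox between -0.077 and 0.077 m and z of capsule1 in the frame of knockbox between 0 and 0.095 m and x of capsule2 in the frame of knockbox between -0.092 and 0.092 m and y of capsule2 in the frame of knockbox between -0.077 and 0.077 m and z of capsule2 in the frame of knockbox between 0 and 0.095 m), for 0.2 s.
3. the plate is home on the tray: flat on the rim with the pins through its holes (z of plate in the frame of tray between 0.037 and 0.043 m and x of plate in the frame of tray between -0.018 and 0.018 m and y of plate in the frame of tray between -0.012 and 0.012 m and angle between plate's own z axis and vertical below 0.05 rad and angle between the x axis of plate and the x axis of tray, either way round below 0.12 rad), for 0.2 s.
At the end, for the whole second after the job is handed in: Both capsules lie inside the knock box (foot below 95 mm); the plate is released, at rest, right side up on the tray, underside 37 to 43 mm above the counter, level within 0.05 rad, centre within 18 mm along and 12 mm across the tray, long axis within 0.12 rad of the tray's (all of step 2 and all of step 3 and linear speed of plate below 0.02 m/s and contact force between the fingers and plate below 0.1 N); the robot touches nothing.
It fails at once if the fingers touch a capsule (more than 2 N) (contact force between the fingers and capsule1 above 2 N or contact force between the fingers and capsule2 above 2 N).
It fails at once if another thing on the counter is shifted by more than 30 mm (distance of any of handgrinder, funnel, pucktin, saucer, cup, tamper, milkjug from where it was at the start of the episode above 0.03 m).
It also fails if it takes over 67 s, if anything falls off the work surface, if the arm or the gripper's body presses on something with over 40 N, if the wrist force passes 120 N, or if a joint passes its speed limit or range.

ROBOT

A 6-joint arm with a two-finger parallel gripper is mounted at the origin on the work surface. World frame = base frame: x ahead of the robot, y to its left, z up, the work surface at z = 0. Lengths are in m, angles in rad, forces in N, time in s.
With the tool pointing down it reaches from about 0.275 to 0.85 m from the base axis. Payload 19 kg.
Tool frame: the origin (TCP) lies at the very end of the fingers, on their centre line; the grasp point (between the pads) lies 19 mm behind it; z points along the fingers, x is the direction in which the jaws open and shut, and the axes are right-handed (so a half turn about z gives the same grasp; the last joint's range is limited). The gripper opens to 85 mm and grips with 20 to 120 N. Pads are 22 mm wide; open, the fingers measure 114 mm over their backs; the gripper's body (76 mm by 85 mm) begins 54 mm behind the grasp point. The pads swing forward as they close: fully open they stand 13 mm farther back than shut.
Start: joints at [-1.37, 0.15, 1.437, -0, 1.554, -0.134], TCP at [0.189, -0.543, 0.231] pointing down, gripper open.
Joint ranges: [-2.8, 2.8], [-0.68, 2.1], [0.12, 2.68], [-1.39, 4.53], [0.16, 2.79], [-2.81, 2.81]. Speed limits (rad/s): [1.89, 1.89, 2.22, 3.01, 3.01, 3.01].

INTERFACE

Orientations are given as a 3x3 rotation matrix whose columns are the frame's x, y, z axes.
In Python, from workcell import state, snapshot, calibration, job_done gives the robot as it stands.
- The arm moves only by the tool move_arm, never from a script. Its argument "deltas" is a list that holds one entry, the list of rows, each a list of 7 numbers: the shift along the tool's x, y, z as a fraction of full scale, then the turn, a rotation vector about the tool's x, y, z as a fraction of full scale, then the opening, from 0 (shut) to 1 (fully open). In form: [[[x, y, z, ax, ay, az, hand], ...]]. A call has 1 to 10 rows; each row shifts and turns the commanded pose from where the row before left it, along the tool's axes as they then stand; what a row does not reach is not made up. Full scale, the value 1, is 0.5 m for a shift and 30 degrees for a turn. A row lasts 1/8 s, in which the tool goes at most 62.5 mm and 10.7 degrees, less where a joint would pass 70% of its speed; a pose out of reach is approached as far as the arm can. A call with a number of a shift or a turn outside -1 to 1 is refused whole. A call with a gripper value outside its range is refused whole. The fingers move at their own pace and stop on an object; the grip force is fixed at half the most. Time passes only in rows, so rows that do not move let the fingers close. It gives the time, the measured TCP pose, the force and the opening at its end, in the units of the state.
- state(): the state, without advancing time (a new reading comes with each control period).
- snapshot(name): name is "scene" or "top" or "wrist"; returns the picture (400x640x3 uint8, red, green, blue); there is no depth.
- calibration(name): a dict with "camera_matrix" (3x3 intrinsics, pixels), "extrinsics" (4x4, takes a point from camera to world coordinates). Camera axes: x right, y down, z forward; pixel columns grow to the right and rows downward; lengths in m; the calibration is good to about 2 mm. A picture is of the moment at which its call begins: read the wrist's pose just before it. calibration takes no time and is no camera call; for the wrist camera it gives the pose at the moment of the call.
- job_done(): hands the job in, once; it reports no verdict.
The state is a dict: "time_s": time; "q": joint angles; "joint_vel": joint speeds; "effort": joint torques, N m; "tool_pos": TCP position; "tcp_rot": TCP orientation; "contact_force": force on the tool from outside, world axes, zero at the start; "torque": the same for the moment, N m; "grip_width": opening from 0.0 (shut) to 1.0 (fully open).
Only numpy, scipy, OpenCV 4.12 (cv2) and the standard library are available. Lean on these libraries where they do the work, as an engineer would, in place of code of your own. Each camera call takes 0.05 s, during which the arm holds its last target. There are 200 camera calls.

## Working session

There is one attempt and no reset: what is moved stays moved. The work goes in short steps, Python scripts to look and compute and a tool call to move; the robot and the scene stay as the last step left them, time stands still between calls to the robot, and variables do not carry over. Pictures are saved under pics/ and viewed, about 8 in all and at most 12, crops included, and the job is handed in when it is done.

Besides the shell and the picture viewer there is one more tool, called after "Call:" by a JSON object that holds its "name" and its "arguments", one argument or row to a line. move_arm: Moves the arm, as the interface text tells. Its arguments: {"type":"object","properties":{"deltas":{"type":"array","items":{"type":"array","items":{"type":"array","items":{"type":"number","minimum":-1,"maximum":1}}}}},"required":["deltas"]}

```bash
mkdir -p pics; ls
python3 - <<'E'
from workcell import *
import cv2,numpy as np
np.set_printoptions(precision=4,suppress=True)
for n in ("top","scene"):
    im=snapshot(n); cv2.imwrite(f"pics/{n}1.png",im[:,:,::-1]); c=calibration(n); print(n,c["camera_matrix"],c["extrinsics"])
print(state())
E
```

```text
pics
top [[494.1134   0.     330.0773]
 [  0.     494.1134 205.8703]
 [  0.       0.       1.    ]] [[-0.0139 -0.9949  0.0995  0.3518]
 [-0.9999  0.0134 -0.0056 -0.063 ]
 [ 0.0042 -0.0995 -0.995   1.6576]
 [ 0.      0.      0.      1.    ]]
scene [[403.3483   0.     314.5502]
 [  0.     403.3483 198.6305]
 [  0.       0.       1.    ]] [[ 0.1583  0.7203 -0.6754  1.339 ]
 [ 0.9874 -0.1187  0.1048 -0.2038]
 [-0.0047 -0.6834 -0.73    0.9668]
 [ 0.      0.      0.      1.    ]]
{'time_s': 0.1, 'q': array([-1.37  ,  0.1509,  1.4379,  0.    ,  1.5538, -0.134 ]), 'joint_vel': array([ 0.0008, -0.0019,  0.0006, -0.0018,  0.0005, -0.0005]), 'effort': array([  0.0038, -71.4383, -57.1799,   0.    ,   0.0071,   0.    ]), 'tool_pos': array([ 0.1889, -0.5429,  0.2308]), 'tcp_rot': array([[ 0.3286, -0.9445, -0.0002],
       [-0.9445, -0.3286,  0.0011],
       [-0.0011, -0.0001, -1.    ]]), 'contact_force': array([ 0.1973,  0.4102, -0.3054]), 'torque': array([-0.023 , -0.0217, -0.0347]), 'grip_width': 1.0020336122563422}
```

View pics/top1.png

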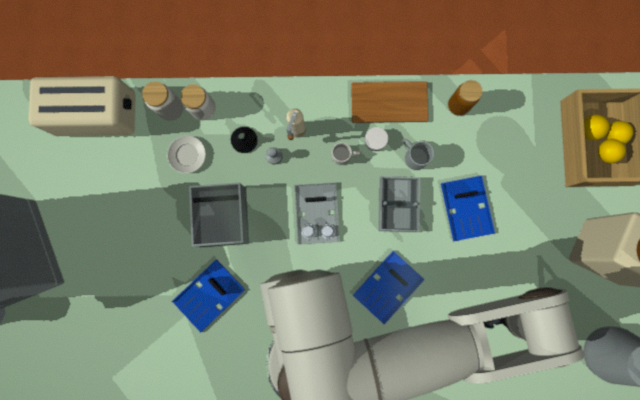

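View pics/scene1.png

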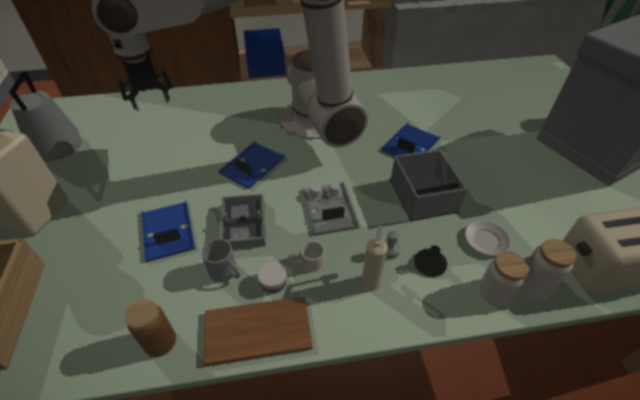

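The steel plate is at about (319,213) in the top view, with its handle at (320,199) and capsules at (308,231) and (327,231). The blue plates at (209,295), (389,287) and (468,208) are look-alikes: wrong colour and no capsules. The knock box is at (217,215) with its bar towards the far side, and the tray is at (400,204). An enlarged crop should confirm this.

```bash
cat > h.py <<'E'
from workcell import *
import cv2,numpy as np
np.set_printoptions(precision=4,suppress=True)
def px2w(n,uv,z,cal=None):
    c=cal or calibration(n);K=c["camera_matrix"];T=c["extrinsics"]
    d=T[:3,:3]@np.linalg.inv(K)@np.array([uv[0],uv[1],1.]);o=T[:3,3]
    return o+d*(z-o[2])/d[2]
def w2px(n,p,cal=None):
    c=cal or calibration(n);K=c["camera_matrix"];T=c["extrinsics"]
    q=K@(T[:3,:3].T@(np.array(p)-T[:3,3]));return q[:2]/q[2]
E
python3 - <<'E'
from h import *
im=cv2.imread("pics/top1.png")
c=im[165:255,180:440]; cv2.imwrite("pics/crop1.png",cv2.resize(c,None,fx=3.07,fy=3.07,interpolation=cv2.INTER_CUBIC))
for n,uv,z in [("handle",(320,199),.046),("cap",(308,231),.04),("cap",(327,231),.04),("plate",(319,213),.01),("box",(217,215),.105),("tray",(400,204),.04)]: print(n,px2w("top",uv,z))
E
```

```text
handle [ 0.536  -0.0393  0.046 ]
cap [0.4318 0.0013 0.04  ]
cap [ 0.431  -0.0608  0.04  ]
plate [ 0.493  -0.0348  0.01  ]
box [0.4829 0.2848 0.105 ]
tray [ 0.5166 -0.3024  0.04  ]
```

View pics/crop1.png

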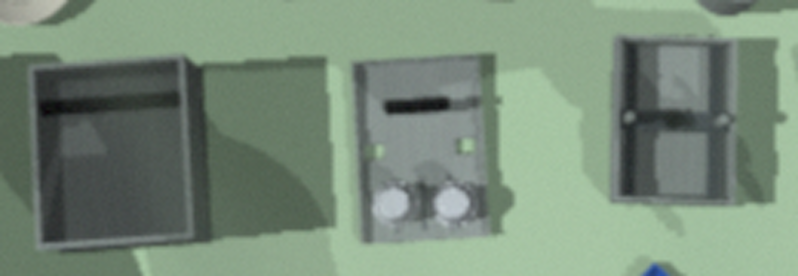

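Run:
```python
from h import *
def W(l,z): return np.array([px2w("top",(180+u/3.07,165+v/3.07),z)[:2] for u,v in l])
for n,l,z in [("plate",[(353,63),(493,56),(362,240),(497,235)],.010),("box",[(30,67),(185,57),(38,248),(193,237)],.105),("tray",[(615,38),(735,40),(613,202),(737,203)],.04)]:
    w=W(l,z); d=(w[0]+w[1]-w[2]-w[3])/2; e=(w[0]+w[2]-w[1]-w[3])/2
    print(n,w.mean(0),"yawx",np.arctan2(d[1],d[0]),"yawy",np.arctan2(-e[0],e[1]),np.hypot(*d),np.hypot(*e))
print("pins",W([(628,118),(722,120)],.058)); print("handle",W([(385,106),(450,104)],.046)); print("caps",W([(394,203),(453,203)],.04)); print("bar",W([(40,107),(182,97)],.088))
print("saucer etc",W([(420,0)],.1))
c=calibration("wrist");s=state();R=s["tcp_rot"];E=c["extrinsics"]
print(c["camera_matrix"],R.T@(E[:3,3]-s["tool_pos"]),R.T@E[:3,:3])
for n,uv,z in [("jug",(419,150),.09),("cup",(342,153),.05),("tamper",(274,155),.08),("grinder",(296,115),.18),("funnel",(244,139),.05),("saucer",(187,154),.01),("tin",(376,138),.046)]: print(n,px2w("top",uv,z)[:2])
```

```text
plate [ 0.4924 -0.0343] yawx 0.024743212974353567 yawy 0.030363796296655237 0.19481076199971195 0.14999005339874888
box [0.4848 0.2869] yawx 0.0530889404716203 yawy 0.05448925240402105 0.18617756752749243 0.15898034896196803
tray [ 0.516 -0.302] yawx -0.027903267580194555 yawy -0.025818728889766326 0.1763373119764589 0.13092543765709985
pins [[ 0.5173 -0.2495]
 [ 0.5138 -0.3492]]
handle [[ 0.5349  0.0086]
 [ 0.5361 -0.0609]]
caps [[ 0.4314  0.0002]
 [ 0.4306 -0.0627]]
bar [[0.5339 0.3654]
 [0.5424 0.2179]]
saucer etc [[ 0.6393 -0.0312]]
[[320.5799   0.     323.9231]
 [  0.     320.5799 196.9104]
 [  0.       0.       1.    ]] [ 0.     -0.0792 -0.1433] [[ 1.      0.      0.0003]
 [-0.0001  0.9508  0.3097]
 [-0.0003 -0.3097  0.9508]]
jug [ 0.6859 -0.3613]
cup [ 0.6876 -0.1138]
tamper [0.6776 0.1076]
grinder [0.7804 0.0291]
funnel [0.7389 0.21  ]
saucer [0.6993 0.4092]
tin [ 0.7376 -0.2278]
```

```bash
cat >> h.py <<'E'
from scipy.spatial.transform import Rotation as Ro
def Rdown(yaw,tilt=0):  # tool x along plate x; tilt raises +x end
    return Ro.from_euler("z",yaw).as_matrix()@Ro.from_euler("y",-tilt).as_matrix()@np.diag([1,-1,-1.])
def go(p,R,s=None):
    s=s or state();T=s["tcp_rot"]
    print("t",round(s["time_s"],2),"pos",s["tool_pos"],"F",s["contact_force"],"w",round(s["grip_width"],3))
    print("shift/0.5 in tool",T.T@(np.array(p)-s["tool_pos"])/.5,"turn/30deg",Ro.from_matrix(T.T@R).as_rotvec()/np.radians(30), "shift if turned first",R.T@(np.array(p)-s["tool_pos"])/.5)
E
python3 -c "
from h import *
go([.50,-.03,.23],Rdown(.027))"
```

```text
t 0.1 pos [ 0.1889 -0.5429  0.2308] F [ 0.1973  0.4102 -0.3054] w 1.002
shift/0.5 in tool [-0.7643 -0.9247  0.0025] turn/30deg [-0.0015  0.0016 -2.4121] shift if turned first [ 0.6497 -1.0086  0.0015]
```

Call:
{"name": "move_arm", "arguments": {
  "deltas": [
    [[-0.0764,-0.0925,0,0,0,0,0.6],[-0.0764,-0.0925,0,0,0,0,0.6],[-0.0764,-0.0925,0,0,0,0,0.6],[-0.0764,-0.0925,0,0,0,0,0.6],[-0.0764,-0.0925,0,0,0,0,0.6],[-0.0764,-0.0925,0,0,0,0,0.6],[-0.0764,-0.0925,0,0,0,0,0.6],[-0.0764,-0.0925,0,0,0,0,0.6],[-0.0764,-0.0925,0,0,0,0,0.6],[-0.0764,-0.0925,0,0,0,0,0.6]]
  ]
}}

```text
time_s: 1.35
tool_pos: [0.5009, -0.0283, 0.2313]
tcp_rot: [[0.329, -0.944, 0.0], [-0.944, -0.329, -0.0], [0.0, -0.0, -1.0]]
contact_force: [0.2, -1.3, 1.4]
grip_width: 0.597
```

Call:
{"name": "move_arm", "arguments": {
  "deltas": [
    [[0,0,0,0,0,-0.34,0.6],[0,0,0,0,0,-0.34,0.6],[0,0,0,0,0,-0.34,0.6],[0,0,0,0,0,-0.34,0.6],[0,0,0,0,0,-0.34,0.6],[0,0,0,0,0,-0.34,0.6],[0,0,0,0,0,-0.34,0.6],[0,0,0,0,0,-0.032,0.6],[0,0,0,0,0,0,0.6]]
  ]
}}

```text
time_s: 2.48
tool_pos: [0.5002, -0.0303, 0.2312]
tcp_rot: [[1.0, 0.023, -0.0], [0.023, -1.0, 0.0], [-0.0, -0.0, -1.0]]
contact_force: [0.4, -0.4, -0.1]
grip_width: 0.599
```

Run:
```python
from h import *
go([.50,-.03,.23],Rdown(.027))
c=calibration("wrist"); im=snapshot("wrist"); cv2.imwrite("pics/w1.png",im[:,:,::-1])
np.savez("w1.npz",K=c["camera_matrix"],E=c["extrinsics"])
```

```text
t 2.48 pos [ 0.5002 -0.0303  0.2312] F [ 0.4186 -0.4206 -0.1443] w 0.599
shift/0.5 in tool [-0.0003 -0.0006  0.0024] turn/30deg [-0.0003  0.0005 -0.0073] shift if turned first [-0.0003 -0.0006  0.0024]
```

View pics/w1.png

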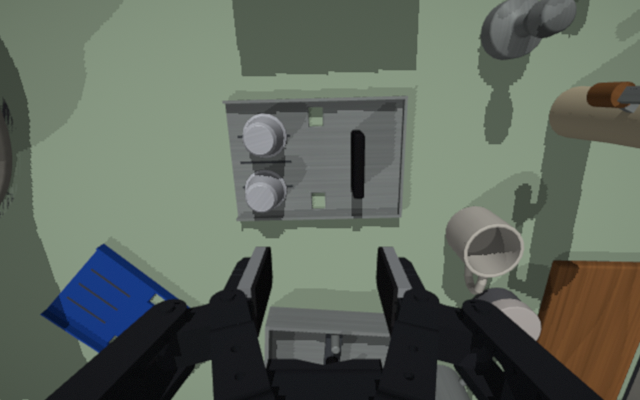

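The wrist view shows the steel plate with its black handle at (351–364, 131–197), holes at (316,117) and (318,200), and both capsules standing at (265,135) and (265,192).

Run:
```python
from h import *
d=np.load("w1.npz");c={"camera_matrix":d["K"],"extrinsics":d["E"]}
im=cv2.imread("pics/w1.png",0)
m=(im[125:205,335:380]<28).astype(np.uint8);n,l,st,ce=cv2.connectedComponentsWithStats(m)
i=1+np.argmax(st[1:,4]);print(st[i],ce[i]+[335,125])
ys,xs=np.where(l==i)
for y in (132,140,164,185,194): 
    r=xs[ys==y-125]; print(y,r.min()+335,r.max()+335)
for z in(.046,.031): print("handle",z,px2w("",ce[i]+[335,125],z,c))
h=[px2w("",p,.004,c) for p in((316,117),(318,200))];print("holes",h,np.mean(h,0),"yaw",np.arctan2(-(h[0]-h[1])[0],(h[0]-h[1])[1]))
print("ends top",[px2w("",p,.046,c) for p in((358,131),(357.5,197))])
print("corners",[px2w("",p,.013,c)[:2] for p in((225,102),(405,97),(402,215),(238,218))])
```

```text
[ 16   6  13  67 799] [357.3279 163.4894]
132 352 360
140 351 363
164 352 363
185 352 363
194 353 363
handle 0.046 [ 0.5345 -0.0206  0.046 ]
handle 0.031 [ 0.5362 -0.0237  0.031 ]
holes [array([0.4897, 0.0226, 0.004 ]), array([ 0.4937, -0.0758,  0.004 ])] [ 0.4917 -0.0266  0.004 ] yaw 0.040504669502688564
ends top [array([0.5333, 0.0128, 0.046 ]), array([ 0.5367, -0.0573,  0.046 ])]
corners [array([0.3913, 0.0367]), array([0.5854, 0.0464]), array([ 0.5956, -0.0895]), array([ 0.3973, -0.0981])]
```

```bash
python3 -c "
from h import *
go([.5358,-.0240,.014],Rdown(.042))"
```

```text
t 2.52 pos [ 0.5002 -0.0303  0.2312] F [ 0.6062 -0.1316  0.6732] w 0.603
shift/0.5 in tool [ 0.0716 -0.0108  0.4344] turn/30deg [-0.0002  0.0004 -0.0353] shift if turned first [ 0.0717 -0.0096  0.4345]
```

Call:
{"name": "move_arm", "arguments": {
  "deltas": [
    [[0,0,0,0,0,-0.035,0.6],[0.0717,-0.0096,0.05,0,0,0,0.6],[0,0,0.1,0,0,0,0.6],[0,0,0.1,0,0,0,0.6],[0,0,0.08,0,0,0,0.6],[0,0,0.05,0,0,0,0.6],[0,0,0.03,0,0,0,0.6],[0,0,0.024,0,0,0,0.6],[0,0,0,0,0,0,0.6]]
  ]
}}

```text
time_s: 3.65
tool_pos: [0.5357, -0.0239, 0.0141]
tcp_rot: [[0.999, 0.045, -0.001], [0.045, -0.999, 0.0], [-0.0, -0.0, -1.0]]
contact_force: [-0.0, 1.3, -0.1]
grip_width: 0.603
```

Run:
```python
from h import *
go([.5358,-.0240,.014],Rdown(.042))
im=snapshot("wrist"); cv2.imwrite("pics/w2.png",im[:,:,::-1])
```

```text
t 3.65 pos [ 0.5357 -0.0239  0.0141] F [-0.0324  1.2513 -0.1217] w 0.603
shift/0.5 in tool [0.0001 0.0003 0.0002] turn/30deg [-0.0004  0.0009  0.0059] shift if turned first [0.0001 0.0003 0.0002]
```

View pics/w2.png

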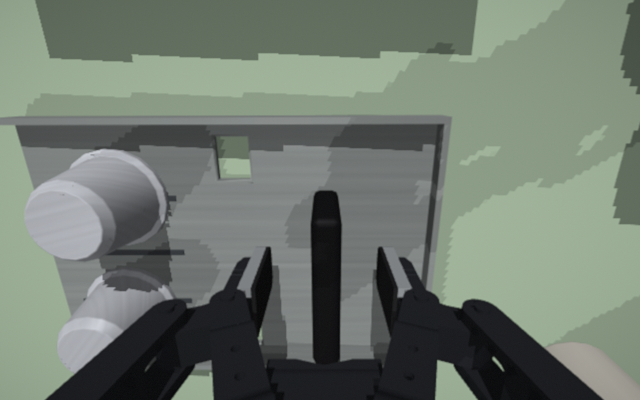

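The handle is centred between the pads at column 326, and the capsules are clear, so I'm closing.

Call:
{"name": "move_arm", "arguments": {
  "deltas": [
    [[0,0,0,0,0,0,0.3],[0,0,0,0,0,0,0.1],[0,0,0,0,0,0,0],[0,0,0,0,0,0,0],[0,0,0,0,0,0,0],[0,0,0,0,0,0,0],[0,0,0,0,0,0,0]]
  ]
}}

```text
time_s: 4.58
tool_pos: [0.5362, -0.0239, 0.015]
tcp_rot: [[0.999, 0.045, 0.001], [0.045, -0.999, -0.0], [0.001, 0.0, -1.0]]
contact_force: [-1.5, 0.2, 7.5]
grip_width: 0.127
```

Call:
{"name": "move_arm", "arguments": {
  "deltas": [
    [[0,0,-0.01,0,0,0,0],[0,0,-0.02,0,0,0,0],[0,0,-0.04,0,0,0,0],[0,0,-0.05,0,0,0,0],[0,0,-0.05,0,0,0,0],[0,0,-0.04,0,0,0,0],[0,0,-0.02,0,0,0,0],[0,0,-0.01,0,0,0,0],[0,0,0,0,0,0,0]]
  ]
}}

```text
time_s: 5.7
tool_pos: [0.5357, -0.0238, 0.1341]
tcp_rot: [[0.999, 0.045, -0.0], [0.045, -0.999, 0.0], [-0.0, -0.0, -1.0]]
contact_force: [0.9, -0.4, -4.1]
grip_width: 0.134
```

Run:
```python
from h import *
go([.5358,-.0240,.014],Rdown(.042))
im=snapshot("wrist"); cv2.imwrite("pics/w3.png",im[:,:,::-1])
```

```text
t 5.7 pos [ 0.5357 -0.0238  0.1341] F [ 0.9059 -0.37   -4.0905] w 0.134
shift/0.5 in tool [0.0003 0.0004 0.2401] turn/30deg [-0.0004  0.0006  0.0062] shift if turned first [0.0002 0.0004 0.2401]
```

View pics/w3.png

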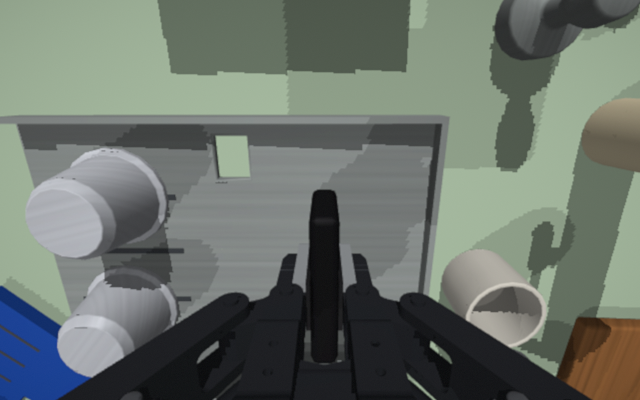

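The plate is lifted with both capsules standing, at the same pixels as before. Next I carry it level over the knock box.

Call:
{"name": "move_arm", "arguments": {
  "deltas": [
    [[0.01,-0.02,-0.01,0,0,0,0],[0.02,-0.05,-0.01,0,0,0,0],[0.03,-0.075,-0.01,0,0,0,0],[0.036,-0.085,-0.01,0,0,0,0],[0.036,-0.085,0,0,0,0,0],[0.036,-0.085,0,0,0,0,0],[0.034,-0.085,0,0,0,0,0],[0.028,-0.07,0,0,0,0,0],[0.018,-0.045,0,0,0,0,0],[0.009,-0.024,0,0,0,0,0]]
  ]
}}

```text
time_s: 7.0
tool_pos: [0.6499, 0.2954, 0.1536]
tcp_rot: [[0.999, 0.046, -0.001], [0.046, -0.999, -0.0], [-0.001, 0.0, -1.0]]
contact_force: [0.1, -0.5, -4.6]
grip_width: 0.133
```

Run:
```python
from h import *
go([.65,.294,.154],Rdown(.045))
# fixed-tip tilt: incremental rows (turn then shift?) give both conventions
yaw=.045; R0=Rdown(yaw)
tip=np.array([-.145,0,.031])   # tool-frame-at-level: tip rel. grasp: x -145, z +31 (down)
tcp=np.array([0,0,.019])
def pose(th):
    R=Rdown(yaw,np.radians(th)); return R,-R@(tip-tcp)  # TCP rel. tip
for a,b in((0,10),(10,20),(20,30),(30,40),(40,50),(50,60)):
    R,p=pose(a);Q,q=pose(b)
    print(a,b,"old axes",R.T@(q-p)/.5,"new",Q.T@(q-p)/.5,"rv",Ro.from_matrix(R.T@Q).as_rotvec()/np.radians(30), "rel",q)
im=snapshot("top"); cv2.imwrite("pics/t2.png",cv2.resize(im[110:290,150:400,::-1],None,fx=3,fy=3,interpolation=cv2.INTER_CUBIC))
```

```text
t 7.0 pos [0.6499 0.2954 0.1536] F [ 0.1321 -0.5292 -4.5675] w 0.133
shift/0.5 in tool [-0.      0.0028 -0.0007] turn/30deg [0.0001 0.0018 0.0027] shift if turned first [-0.      0.0028 -0.0007]
0 10 old axes [-0.0086 -0.     -0.05  ] new [ 0.0002 -0.     -0.0507] rv [-0.      0.3333 -0.    ] rel [0.1406 0.0063 0.037 ]
10 20 old axes [-0.0086  0.     -0.05  ] new [ 0.0002  0.     -0.0507] rv [-0.      0.3333  0.    ] rel [0.132  0.0059 0.0609]
20 30 old axes [-0.0086  0.     -0.05  ] new [ 0.0002  0.     -0.0507] rv [ 0.      0.3333 -0.    ] rel [0.1195 0.0054 0.0829]
30 40 old axes [-0.0086 -0.     -0.05  ] new [ 0.0002 -0.     -0.0507] rv [-0.      0.3333 -0.    ] rel [0.1033 0.0046 0.1024]
40 50 old axes [-0.0086 -0.     -0.05  ] new [ 0.0002 -0.     -0.0507] rv [0.     0.3333 0.    ] rel [0.0839 0.0038 0.1188]
50 60 old axes [-0.0086  0.     -0.05  ] new [ 0.0002  0.     -0.0507] rv [-0.      0.3333  0.    ] rel [0.062  0.0028 0.1316]
```

View pics/t2.png

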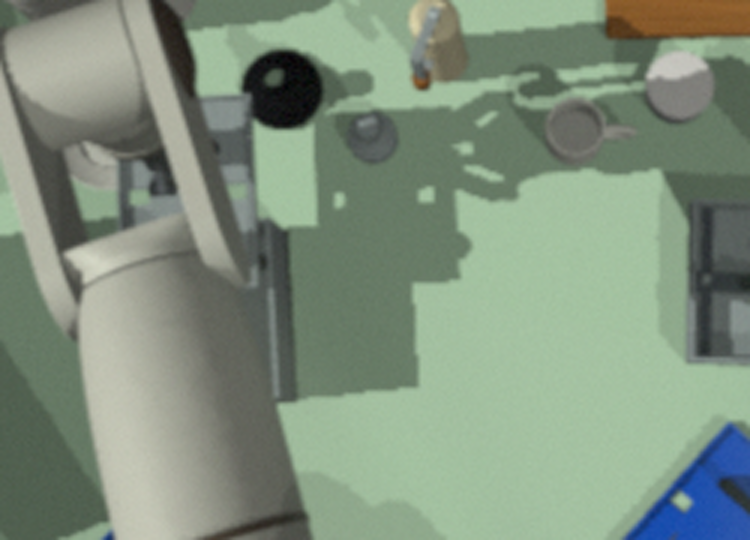

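The plate is level over the box with its open end near the box's middle. I'm tilting about the open end, 5 degrees per row.

Call:
{"name": "move_arm", "arguments": {
  "deltas": [
    [[-0.001,0,-0.012,0,0.08,0,0],[-0.002,0,-0.025,0,0.1667,0,0],[-0.002,0,-0.025,0,0.1667,0,0],[-0.002,0,-0.025,0,0.1667,0,0],[-0.002,0,-0.025,0,0.1667,0,0],[-0.002,0,-0.025,0,0.1667,0,0],[-0.002,0,-0.025,0,0.1667,0,0],[-0.002,0,-0.025,0,0.1667,0,0],[0,0,0,0,0,0,0],[0,0,0,0,0,0,0]]
  ]
}}

```text
time_s: 8.3
tool_pos: [0.6174, 0.2918, 0.2405]
tcp_rot: [[0.795, 0.045, 0.606], [0.036, -0.999, 0.027], [0.606, -0.0, -0.795]]
contact_force: [-0.6, 0.3, -3.2]
grip_width: 0.129
```

Run:
```python
from h import *
s=state();print(s["time_s"],s["tool_pos"],s["contact_force"],s["grip_width"],s["q"],s["tcp_rot"][:,0])
a=snapshot("wrist");b=snapshot("scene")[100:260,320:520]
a=cv2.resize(a,(440,275));b=cv2.resize(b,(344,275),interpolation=cv2.INTER_CUBIC)
cv2.imwrite("pics/m1.png",np.hstack([a,b])[:,:,::-1])
```

```text
8.3 [0.6174 0.2918 0.2405] [-0.613   0.3182 -3.1838] 0.1293007653310488 [ 0.439   0.0378  1.6758 -0.3179  0.8404  0.5356] [0.7945 0.0356 0.6062]
```

View pics/m1.png

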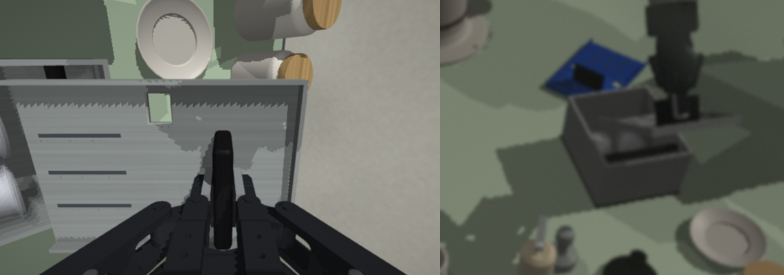

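Both capsules have slid off towards the box, and the plate is empty and unshifted in the grip. I'll raise it, level it and carry it past the tray to view the pins.

Call:
{"name": "move_arm", "arguments": {
  "deltas": [
    [[0.03,0,-0.04,0,0,0,0],[0.05,0,-0.065,0,0,0,0],[0,0,0,0,-0.2,0,0],[0,0,0,0,-0.3,0,0],[0,0,0,0,-0.3,0,0],[0,0,0,0,-0.3,0,0],[0,0,0,0,-0.143,0,0],[0,0,0,0,0,0,0]]
  ]
}}

```text
time_s: 9.4
tool_pos: [0.6187, 0.2917, 0.3048]
tcp_rot: [[0.999, 0.044, 0.0], [0.044, -0.999, -0.0], [0.0, 0.0, -1.0]]
contact_force: [0.7, -0.2, -3.4]
grip_width: 0.135
```

```bash
python3 -c "
from h import *
go([.56,-.414,.33],Rdown(-.03))"
```

```text
t 9.4 pos [0.6187 0.2917 0.3048] F [ 0.6726 -0.1523 -3.422 ] w 0.135
shift/0.5 in tool [-0.1797  1.4049 -0.0502] turn/30deg [ 0.0003 -0.0003  0.1419] shift if turned first [-0.0749  1.4143 -0.0504]
```

Call:
{"name": "move_arm", "arguments": {
  "deltas": [
    [[-0.01,0.06,-0.005,0,0,0,0],[-0.014,0.11,-0.005,0,0,0,0],[-0.014,0.11,-0.005,0,0,0,0],[-0.014,0.11,-0.005,0,0,0,0],[-0.014,0.11,-0.005,0,0,0,0],[-0.014,0.11,-0.005,0,0,0,0],[-0.014,0.11,-0.005,0,0,0,0],[-0.014,0.11,-0.005,0,0,0,0],[-0.014,0.11,-0.005,0,0,0,0],[-0.014,0.11,-0.005,0,0,0,0]]
  ]
}}

```text
time_s: 10.65
tool_pos: [0.5724, -0.237, 0.3318]
tcp_rot: [[0.999, 0.046, 0.004], [0.046, -0.999, -0.001], [0.004, 0.002, -1.0]]
contact_force: [1.4, 0.1, -3.7]
grip_width: 0.128
```

Call:
{"name": "move_arm", "arguments": {
  "deltas": [
    [[-0.014,0.11,0,0,0,0,0],[-0.014,0.11,0,0,0,0,0],[-0.014,0.09,0,0,0,0,0],[0,0.045,0,0,0,0.1419,0],[0,0,0,0,0,0,0],[0,0,0,0,0,0,0]]
  ]
}}

```text
time_s: 11.4
tool_pos: [0.5601, -0.4129, 0.3316]
tcp_rot: [[1.0, -0.027, 0.003], [-0.027, -1.0, -0.001], [0.003, 0.0, -1.0]]
contact_force: [-0.1, 0.7, -3.0]
grip_width: 0.13
```

Run:
```python
from h import *
go([.56,-.414,.33],Rdown(-.03))
c=calibration("wrist"); a=snapshot("wrist"); np.savez("w4.npz",K=c["camera_matrix"],E=c["extrinsics"]); cv2.imwrite("pics/w4.png",a[:,:,::-1])
b=snapshot("top")[165:265,170:320]
a=cv2.resize(a[:260,100:500],(600,390),interpolation=cv2.INTER_CUBIC);b=cv2.resize(b,(300,200),interpolation=cv2.INTER_CUBIC)
o=np.zeros((590,600,3),np.uint8);o[:390]=a;o[390:,:300]=b
cv2.imwrite("pics/m2.png",o[:,:,::-1])
```

```text
t 11.4 pos [ 0.5601 -0.4129  0.3316] F [-0.078   0.7377 -2.9684] w 0.13
shift/0.5 in tool [-0.0001  0.0021  0.0031] turn/30deg [ 0.0009 -0.0055  0.0049] shift if turned first [-0.0001  0.0021  0.0031]
```

View pics/m2.png

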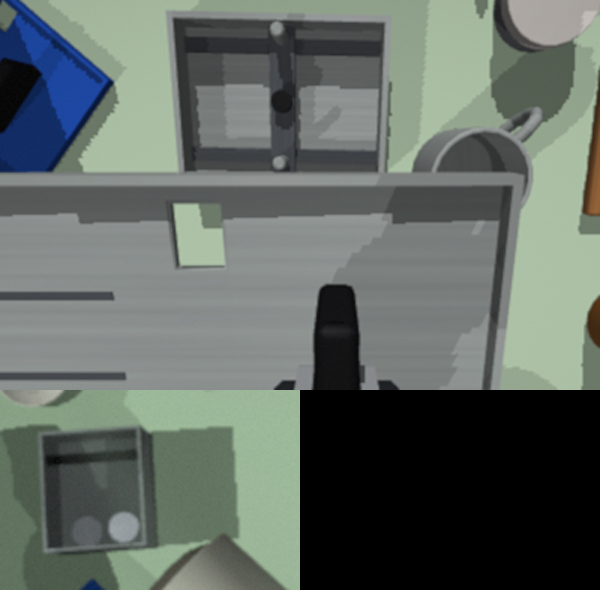

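Both capsules lie in the knock box, at montage (87,530) and (124,527). The tray pins show at wrist pixels of about (285,19) and (287,108), and the plate's +y hole at about (217–249, 135–179). Next step: work out the alignment.

Run:
```python
from h import *
d=np.load("w4.npz");c={"camera_matrix":d["K"],"extrinsics":d["E"]}
f=lambda u,v:(u/1.5+100-.17,v/1.5-.17)
s=state();P=s["tool_pos"];R=s["tcp_rot"]
pins=[px2w("",f(*p),.058,c) for p in((278,28),(280,162))]
D=pins[0]-pins[1];print("pins",pins,np.mean(pins,0),np.hypot(*D[:2]),"yaw",np.arctan2(-D[0],D[1]))
rim=[px2w("",f(*p),.04,c) for p in((168,13),(390,17))];D=rim[1]-rim[0];print("rim",rim,np.hypot(*D[:2]),"yaw",np.arctan2(D[1],D[0]))
K=c["camera_matrix"];E=c["extrinsics"]
def tool(uv,zt):
    o=R.T@(E[:3,3]-P);r=R.T@E[:3,:3]@np.linalg.inv(K)@np.array([*uv,1.]);return o+r*(zt-o[2])/r[2]
h=[tool(f(*p),.011) for p in((173,203),(223,202),(227,268),(178,269))]
print("hole in tool",np.array(h),np.mean(h,0))
e=[tool(f(*p),.002) for p in((100,175),(515,175))];D=e[1]-e[0];print("edge",e,"yaw in tool",np.arctan2(D[1],D[0]))
c=np.mean(pins,0)
im=cv2.imread("pics/w4.png");cv2.imwrite("pics/c4.png",np.hstack([cv2.resize(im[5:35,260:310],(400,240),interpolation=0),cv2.resize(im[95:125,260:310],(400,240),interpolation=0)]))
print(im[19,270:302].mean(1).round(),im[107,270:302].mean(1).round())
```

```text
pins [array([ 0.5202, -0.2513,  0.058 ]), array([ 0.5154, -0.3509,  0.058 ])] [ 0.5178 -0.3011  0.058 ] 0.09972824315270219 yaw -0.04803178008748148
rim [array([ 0.4314, -0.2348,  0.04  ]), array([ 0.6085, -0.2423,  0.04  ])] 0.17721208051190557 yaw -0.04260166514351039
hole in tool [[-0.052  -0.0597  0.011 ]
 [-0.0362 -0.06    0.011 ]
 [-0.0364 -0.0384  0.011 ]
 [-0.0526 -0.0381  0.011 ]] [-0.0443 -0.049   0.011 ]
edge [array([-0.0696, -0.0689,  0.002 ]), array([ 0.0522, -0.0689,  0.002 ])] yaw in tool 2.0908378002326672e-05
[ 73.  73.  72.  71.  72.  70.  71.  71.  63.  72. 113. 138. 143. 146.
 145. 145. 145. 130. 105.  76.  49.  39.  39.  40.  40.  40.  44.  54.
  59.  58.  59.  58.] [ 66.  66.  66.  65.  64.  64.  65.  64.  65.  64.  62.  80. 127. 149.
 147. 144. 143. 143. 134. 116.  87.  65.  61.  63.  66.  67.  53.  57.
  64.  64.  64.  65.]
```

```bash
python3 -c "
from h import *
go([.5608,-.3021,.095],Rdown(-.045))"
```

```text
t 11.5 pos [ 0.5602 -0.4127  0.3318] F [ 0.5129 -0.1253 -2.8721] w 0.131
shift/0.5 in tool [-0.0062 -0.2213  0.4736] turn/30deg [ 0.0009 -0.0056  0.0339] shift if turned first [-0.0087 -0.221   0.4737]
```

Call:
{"name": "move_arm", "arguments": {
  "deltas": [
    [[0,0,0,0,-0.005,0.034,0],[-0.0087,-0.08,0.02,0,0,0,0],[0,-0.08,0.05,0,0,0,0],[0,-0.061,0.08,0,0,0,0],[0,0,0.1,0,0,0,0],[0,0,0.1,0,0,0,0],[0,0,0.08,0,0,0,0],[0,0,0.0437,0,0,0,0],[0,0,0,0,0,0,0],[0,0,0,0,0,0,0]]
  ]
}}

```text
time_s: 12.75
tool_pos: [0.5612, -0.3032, 0.0959]
tcp_rot: [[0.999, -0.047, 0.001], [-0.047, -0.999, -0.001], [0.001, 0.001, -1.0]]
contact_force: [0.0, 0.2, -2.1]
grip_width: 0.129
```

Run:
```python
from h import *
go([.5608,-.3021,.095],Rdown(-.045))
c=calibration("wrist"); a=snapshot("wrist"); np.savez("w5.npz",K=c["camera_matrix"],E=c["extrinsics"]); cv2.imwrite("pics/w5.png",a[:,:,::-1])
cv2.imwrite("pics/c5.png",cv2.resize(a[100:220,180:340,::-1],None,fx=5,fy=5,interpolation=cv2.INTER_CUBIC))
for z in(.058,): print(w2px("",[.5165+.05*.045,-.3011+.05,z],c))
```

```text
t 12.75 pos [ 0.5612 -0.3032  0.0959] F [ 0.0379  0.2105 -2.0924] w 0.129
shift/0.5 in tool [-0.0009 -0.0021  0.0018] turn/30deg [ 0.0014 -0.0016 -0.0033] shift if turned first [-0.0009 -0.0021  0.0018]
[244.995  146.7603]
```

View pics/c5.png

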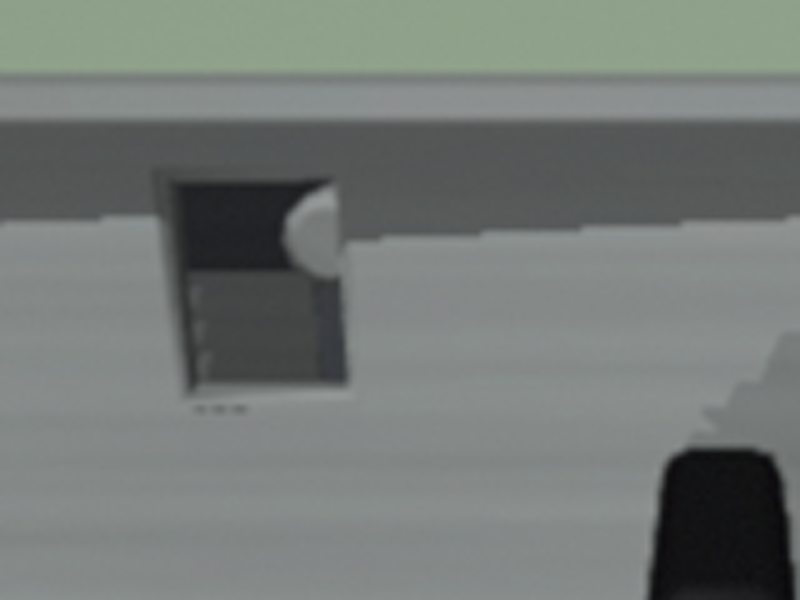

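The pin through the hole is 0.7 mm from where I predicted, within the ±2.5 mm tolerance. Descending gently.

Call:
{"name": "move_arm", "arguments": {
  "deltas": [
    [[0.0005,-0.002,0.01,0,0,0,0],[0,0,0.012,0,0,0,0],[0,0,0.012,0,0,0,0],[0,0,0.01,0,0,0,0],[0,0,0.008,0,0,0,0],[0,0,0.006,0,0,0,0],[0,0,0,0,0,0,0]]
  ]
}}

```text
time_s: 13.68
tool_pos: [0.5608, -0.302, 0.0652]
tcp_rot: [[0.999, -0.047, -0.001], [-0.047, -0.999, 0.0], [-0.001, -0.0, -1.0]]
contact_force: [-0.1, 0.5, -3.0]
grip_width: 0.13
```

There is no contact force with the underside about 8 mm below the pin tops, so the pins are in the holes. Lowering onto the rim.

Call:
{"name": "move_arm", "arguments": {
  "deltas": [
    [[0,0,0.008,0,0,0,0],[0,0,0.006,0,0,0,0],[0,0,0.004,0,0,0,0],[0,0,0.002,0,0,0,0],[0,0,0,0,0,0,0]]
  ]
}}

```text
time_s: 14.3
tool_pos: [0.5609, -0.3021, 0.0554]
tcp_rot: [[0.999, -0.047, -0.001], [-0.047, -0.999, 0.0], [-0.001, -0.0, -1.0]]
contact_force: [-0.0, 0.2, -2.7]
grip_width: 0.133
```

Call:
{"name": "move_arm", "arguments": {
  "deltas": [
    [[0,0,0.002,0,0,0,0],[0,0,0,0,0,0,0]]
  ]
}}

```text
time_s: 14.55
tool_pos: [0.561, -0.3021, 0.0551]
tcp_rot: [[0.999, -0.047, -0.0], [-0.047, -0.999, -0.0], [-0.0, 0.0, -1.0]]
contact_force: [-3.1, 1.7, 5.3]
grip_width: 0.128
```

The plate touches at TCP z = 0.0551, where I expected the rim at 0.055. Releasing and rising.

Call:
{"name": "move_arm", "arguments": {
  "deltas": [
    [[0,0,0,0,0,0,0.2],[0,0,0,0,0,0,0.4],[0,0,0,0,0,0,0.5],[0,0,0,0,0,0,0.5],[0,0,0,0,0,0,0.5],[0,0,-0.03,0,0,0,0.5],[0,0,-0.06,0,0,0,0.5],[0,0,-0.1,0,0,0,0.5],[0,0,-0.1,0,0,0,0.5],[0,0,-0.08,0,0,0,0.5]]
  ]
}}

```text
time_s: 15.8
tool_pos: [0.561, -0.3021, 0.243]
tcp_rot: [[0.999, -0.047, 0.001], [-0.047, -0.999, -0.001], [0.001, 0.001, -1.0]]
contact_force: [-0.1, -1.2, -0.1]
grip_width: 0.501
```

Call:
{"name": "move_arm", "arguments": {
  "deltas": [
    [[0,-0.08,0,0,0,0,0.5],[0,-0.08,0,0,0,0,0.5],[0,0,0,0,0,0,0.5],[0,0,0,0,0,0,0.5]]
  ]
}}

```text
time_s: 16.3
tool_pos: [0.5648, -0.2224, 0.2404]
tcp_rot: [[0.999, -0.046, 0.0], [-0.046, -0.999, -0.0], [0.0, 0.0, -1.0]]
contact_force: [-0.1, -0.9, -0.2]
grip_width: 0.5
```

Run:
```python
from h import *
go([.5608,-.3021,.095],Rdown(-.045))
c=calibration("wrist"); a=snapshot("wrist"); np.savez("w6.npz",K=c["camera_matrix"],E=c["extrinsics"]); cv2.imwrite("pics/w6.png",a[:,:,::-1])
b=snapshot("scene")[150:290,180:320]; t=snapshot("top")[165:265,170:320]
o=np.zeros((600,640,3),np.uint8);o[:400]=a;o[400:,:200]=cv2.resize(b,(200,200),interpolation=cv2.INTER_CUBIC);o[400:,200:500]=cv2.resize(t,(300,200),interpolation=cv2.INTER_CUBIC)
cv2.imwrite("pics/m6.png",o[:,:,::-1])
```

```text
t 16.3 pos [ 0.5648 -0.2224  0.2404] F [-0.055  -0.9002 -0.1626] w 0.5
shift/0.5 in tool [-0.0007  0.1596  0.2908] turn/30deg [ 0.0007 -0.0005 -0.0029] shift if turned first [-0.0008  0.1597  0.2907]
```

View pics/m6.png

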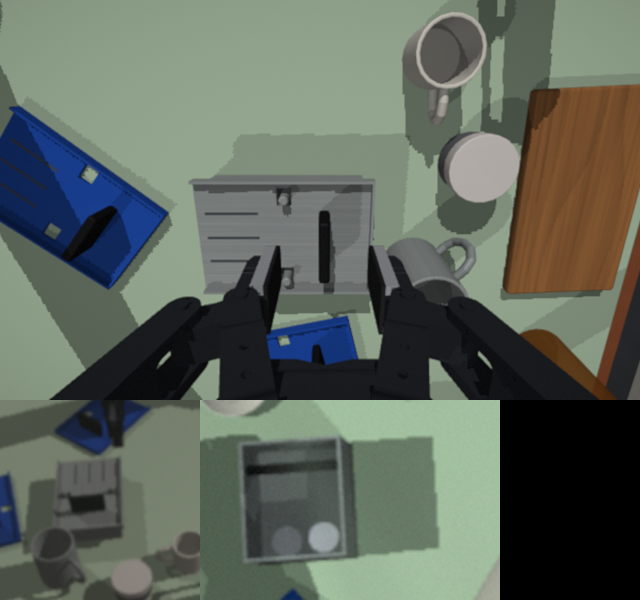

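The plate lies flat on the tray with both pins through its holes, at (284,198) and (288,277). Both capsules are in the box and nothing is touching the arm. Handing in.

```bash
python3 -c "
from h import *
print(job_done()); s=state(); print(s['time_s'],s['contact_force'])"
```

```text
the job is handed in; nothing more can be done
None
the job is handed in; nothing more can be done
```

I lifted the steel plate by its handle with both capsules standing and tipped them into the knock box at about 37° tilt, without the fingers touching them. I then seated the empty plate over both tray pins, let go and handed the job in at about 16.4 s. The hand-in gives no verdict.

- **Plate seating:** While I lowered the plate there was no force as it passed the pin tops. Contact came at TCP height 0.0551 m, against 0.055 m expected for the rim. The last picture shows both pins standing up through the holes and the plate lying flat. I put its centre within a few millimetres of the tray's.
- **Capsules:** Both lie inside the knock box in the last top view.
- **Other things:** The objects visible in the last pictures (cup, tin, jug and blue plates) look unmoved. I did not re-measure the bystanders, and no last picture covered the whole counter.
- **Arm:** It stands clear above the counter. The last force reading was about 0.9 N, the usual sensor noise.
- **Disagreements between measurements:** The pin position differed by about 1 mm between the top and wrist cameras. The tray's yaw came out as −0.03 from the top camera and −0.045 from the wrist. Both are well inside the fit's tolerance.

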